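Seat the splined key in the bench drive and hold it engaged

TASK

Swing the keeper hasp of the small bench drive head right over to the back, off its catch and clear of the socket. Then take the splined drive key out of its wooden rest, turn it until its splines mesh with the socket, and push it fully home against the spring, its collar flat on the socket's face. Finish while still holding the key and pressing it down, since the spring lifts it out if you let go; leave the pen, screwdriver, chisel and tape measure where they lie.

Things in the scene. Friction and masses are not known exactly. Their poses are not given: they have to be found in the camera images.
- drive_head: Fixed grey housing, 84 x 84 mm, 45 mm high, with small feet (7 mm high, to 61 mm from the centre in its y); origin at the centre of its underside. In its top face: the round steel socket in the middle, the hasp's hinge at the +x edge (44 mm from the centre), a catch (5 x 8 mm, 14 mm high) 34 mm from the centre towards -x. The closed hasp's tongue points along its -x.
- hasp_hinge (a point): Point on the hasp's hinge line, 49 mm above the bench; the hinge line is parallel to the y axis of drive_head.
- hasp_tongue (a point): Grip point on the hasp's tongue: a bar 14 mm wide (along the hinge line), 8 mm thick, 37 mm long; the point is 114 mm from the hinge line, 10 mm before the tip. Closed, it overhangs the housing's -x side, 49 mm above the bench, free below. From hinge to tongue (87 mm) the hasp is a slotted strap 30 mm wide, 4 mm thick, lying across the socket. Axes turn with the hasp.
- hasp (a joint): Angle of the hasp: 0 closed on the face, over the catch; pi/2 upright; 3.14 swung right over and level behind the housing. It moves freely: it falls shut when let go before upright and falls over to the back, to 3.14, when let go beyond upright (clearly so from 1.8 on).
- socket_mouth (a point): Centre of the socket's mouth, on its top face 45 mm above the bench. z up; x and y lie along its four grooves, which form a cross (alike every quarter turn), 15 mm wide, ending 19.5 mm from the centre. The steel socket ring is 56 mm across, flush with the housing; it stands at any angle in it and is stiff to turn (1.2 N m).
- plunger (a joint): Spring plunger in the socket: a brass disc 16 mm across, 20 mm below the mouth at 0; value = how far it is pushed down, at most 0.014 m. Spring 2.4 N at 0, 600 N/m: 9.6 N at 0.012 m, where the key is fully home.
- rest: Fixed wooden block, 90 x 90 x 25 mm; origin at the centre of its underside. The key's nose stands in a round hole (25 mm across) in the middle of its top, the splines resting on the block, so the key's tip is 13 mm and its grip point 82 mm above the bench.
- drive_key: Loose splined key, about 0.25 kg, 88 mm high, upright; origin at its nose tip, z up. Heights from the tip: tapered nose 0-12 mm (10 to 18 mm across); four splines in a cross along its x and y, 12-32 mm, 12 mm wide, 36 mm across (2 mm less in the lowest 4 mm); collar 32-38 mm, 52 mm across; neck 20 mm across; grip block 50-88 mm, 46 (x) by 26 mm (y). Fully home, the tip is 32 mm below the mouth.
- key_grip (a point): Centre of the key's grip block, on the key's axis 69 mm above its nose tip; axes as drive_key: grasp across y (26 mm).
- key_collar (a point): Centre of the collar's underside, on the key's axis 32 mm above its nose tip.
- marker: Bystander: a pen 135 mm long, lying between the drive head and the rest; origin at the centre of its underside.
- screwdriver: Bystander: a screwdriver, 205 x 32 mm, lying on the right; origin at the centre of its underside.
- chisel: Bystander: a chisel, 267 x 29 mm, lying on the left; origin at the centre of its underside.
- tape_measure: Bystander: a tape measure, 35 x 102 x 64 mm, on the right; origin at the centre of its underside.
There are look-alikes about, which are no part of the job. Of the things that look like the drive_key, the middle-sized one is meant.

How it is judged:
By the outcome, as a careful person would: the job done as asked, in the order asked, and still so for the second after the job is handed in, while the arm keeps its last pose, push and grip.
It also fails if it takes over 56 s, if anything falls off the work surface, if the arm or the gripper's body presses on something with over 40 N, if the wrist force passes 120 N, or if a joint passes its speed limit or range.

ROBOT

A 6-joint arm with a two-finger parallel gripper is mounted at the origin on a cart in front of the work surface, level with it; the furniture and walls round the work are solid. World frame = base frame: x ahead of the robot, y to its left, z up, the work surface at z = 0. Lengths are in mm, angles in rad, forces in N, time in s.
With the tool pointing down it reaches from about 375 to 900 mm from the base axis. Payload 3.1 kg.
Tool frame: the origin (TCP) lies midway between the tips of the shut fingers; the grasp point (between the pads) lies 19 mm behind it; z points along the fingers, y is the line along which they close (so a half turn about z gives the same grasp; the last joint's range is limited). The gripper opens to 87 mm and grips with 3 to 60 N. Pads are 19 mm wide; open, the fingers measure 117 mm over their backs; the gripper's body (75 mm by 190 mm) begins 51 mm behind the grasp point.
Start: joints at [1.085, 0.527, 1.433, -0, 1.181, -0.178], TCP at [188.715, 595.805, 192.048] pointing down, gripper open.
Joint ranges: [-3.08, 3.08], [-0.75, 2.2], [0.22, 2.44], [-1.43, 4.57], [0, 2.65], [-2.85, 2.85]. Speed limits (rad/s): [2.79, 2.79, 3.14, 3.14, 3.14, 3.14].

INTERFACE

Orientations are given as a unit quaternion [x, y, z, w].
In Python, from cell import r gives the robot as it stands.
- The arm moves only by the shell command python3 -m crank 'ROWS' [OPENING]. ROWS is JSON, a list of rows, each a list of 6 numbers: the shift along the tool's x, y, z as a fraction of full scale, then the turn, a rotation vector about the tool's x, y, z as a fraction of full scale. A call has exactly 5 rows; each row is the pose to reach, as a shift and turn from the pose commanded when the call began, along the tool's axes at that moment; what a row does not reach only later rows make up. Full scale, the value 1, is 15 cm for a shift and 0.5 rad for a turn. A row lasts 1/8 s, in which the tool goes at most 62.5 mm and 10.7 degrees, less where a joint would pass 70% of its speed; a pose out of reach is approached as far as the arm can. A call with a number of a shift or a turn outside -1 to 1 is refused whole. A call with a gripper value outside its range is refused whole. OPENING is the opening, from 0 (shut) to 1 (fully open), set as the call begins (- or left out, the last holds). The fingers move at their own pace and stop on an object; the grip force is fixed at half the most. Time passes only in rows, so rows that repeat a pose let the fingers close, or fill a call up. It gives the time, the measured TCP pose, the force, the opening and the grip force at its end, in the units of the state.
- r.sense(): the state, without advancing time (a new reading comes with each control period).
- r.read_camera(name): name is "side" or "top"; returns a dict with "pixels" (480x640x3 uint8, blue, green, red), "K" (3x3 intrinsics, pixels), "origin" and "orientation" of the camera in the world. Camera axes: x right, y up, looking along -z (the intrinsics and any distortion apply to the point x, -y, -z); pixel columns grow to the right and rows downward; lengths in mm; the calibration is good to about 2 mm. A picture is of the moment at which its call begins. There is no depth.
- r.finish_job(): hands the job in; it is judged then, once.
The state is a dict: "t": time; "joints": joint angles; "joint_velocities": joint speeds; "joint_efforts": joint torques, N m; "eef_pos": TCP position; "orientation": TCP orientation; "wrist_force": force on the tool from outside, world axes, zero at the start; "moment": the same for the moment, N m; "opening": finger opening in mm; "finger_force": force on a finger pad.
Only numpy, scipy, OpenCV 4.12 (cv2) and the standard library are available. Lean on these libraries where they do the work, as an engineer would, in place of code of your own. Each camera call takes 0.05 s, during which the arm holds its last target. There are 200 camera calls.

## Working session

There is one attempt and no reset: what is moved stays moved. The work goes in short steps, Python scripts to look and compute and a shell command to move; the robot and the scene stay as the last step left them, time stands still between calls to the robot, and variables do not carry over. Pictures are saved under pics/ and viewed, at most 13 in all, crops included, and the job is handed in when it is done.

```bash
ls; mkdir -p pics; cat > h.py <<'E'
import numpy as np, cv2
from scipy.spatial.transform import Rotation as R
from cell import r
def cam(n):
    c=r.read_camera(n); c["M"]=R.from_quat(c["orientation"]).as_matrix(); return c
def ray(c,u,v):
    K=np.array(c["K"]); d=np.linalg.inv(K)@[u,v,1.]; d=c["M"]@[d[0],-d[1],-d[2]]
    return np.array(c["origin"],float),d/np.linalg.norm(d)
def onz(c,u,v,z):
    o,d=ray(c,u,v); return o+d*(z-o[2])/d[2]
def proj(c,p):
    q=c["M"].T@(np.array(p,float)-c["origin"]); q=np.array([q[0],-q[1],-q[2]]); w=np.array(c["K"])@q; return w[:2]/w[2]
def tri(a,b):
    (o1,d1),(o2,d2)=a,b; A=np.stack([d1,-d2],1); s=np.linalg.lstsq(A,o2-o1,rcond=None)[0]
    p,q=o1+d1*s[0],o2+d2*s[1]; return (p+q)/2,np.linalg.norm(p-q)
E
python3 - <<'E'
from h import *
for n in("top","side"):
    c=cam(n); cv2.imwrite(f"pics/{n}0.png",c["pixels"]); print(n,np.round(c["K"],1).tolist(),np.round(c["origin"]),np.round(c["M"],2).tolist(),[k for k in c])
print(r.sense())
E
```

```text
pics
top [[485.4, 0.0, 320.8], [0.0, 485.4, 241.5], [0.0, 0.0, 1.0]] [ 448.  -15. 1308.] [[-0.03, 0.99, -0.11], [-1.0, -0.03, 0.0], [-0.0, 0.11, 0.99]] ['pixels', 'K', 'origin', 'orientation', 'M']
side [[484.3, 0.0, 315.4], [0.0, 484.3, 241.2], [0.0, 0.0, 1.0]] [ 541. -975.  868.] [[1.0, 0.01, -0.02], [-0.02, 0.62, -0.78], [-0.0, 0.78, 0.62]] ['pixels', 'K', 'origin', 'orientation', 'M']
{'t': 0.1, 'joints': array([ 1.08553636e+00,  5.28402630e-01,  1.43378665e+00, -1.01102811e-06,
        1.18142855e+00, -1.78479345e-01]), 'joint_velocities': array([ 0.00022252, -0.00132971, -0.00233284, -0.00100482,  0.00167044,
        0.00134539]), 'joint_efforts': array([ 2.02911592e-04, -4.40987778e+01, -1.77151966e+01,  6.35267026e-02,
        5.33903867e-02, -3.30845376e-05]), 'eef_pos': array([188.35491644, 595.16919635, 191.14752073]), 'orientation': array([ 1.52789242e-01,  9.88258277e-01, -9.57490256e-04, -3.29471254e-04]), 'wrist_force': array([-0.53713954,  0.85738657, -0.28822948]), 'moment': array([ 0.0039419 , -0.00550139,  0.01420214]), 'finger_force': 0.0, 'opening': 86.96382941330936}
```

View pics/top0.png

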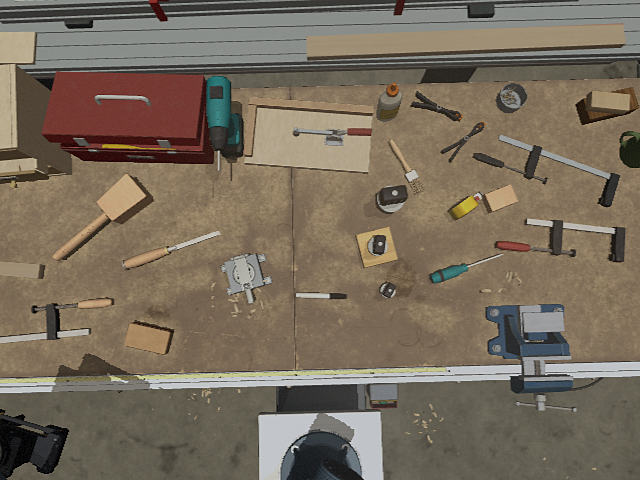

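View pics/side0.png

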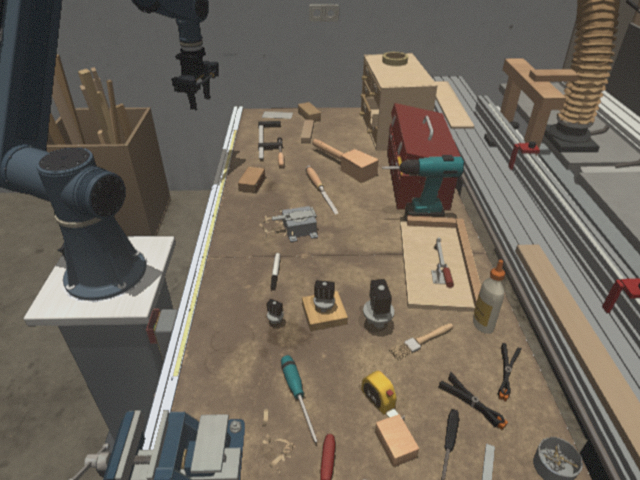

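The top view shows the drive head at about (245,272) with its tongue pointing to (250,297). The key stands in its rest at (378,245), with a small look-alike at (388,289) and a large one at (392,198). I'll zoom in on the head and the rest.

```bash
python3 - <<'E'
from h import *
t=cv2.imread("pics/top0.png"); s=cv2.imread("pics/side0.png")
z=lambda im,x,y,w,h:cv2.resize(im[y:y+h,x:x+w],(400,300),interpolation=cv2.INTER_CUBIC)
a=np.vstack([np.hstack([z(t,211,246,64,48+12)[:, :],z(t,346,220,64,48)]),np.hstack([z(s,266,200,64,48),z(s,296,275,64,48)])])
cv2.imwrite("pics/z0.png",a)
E
```

```text
(no output)
```

View pics/z0.png

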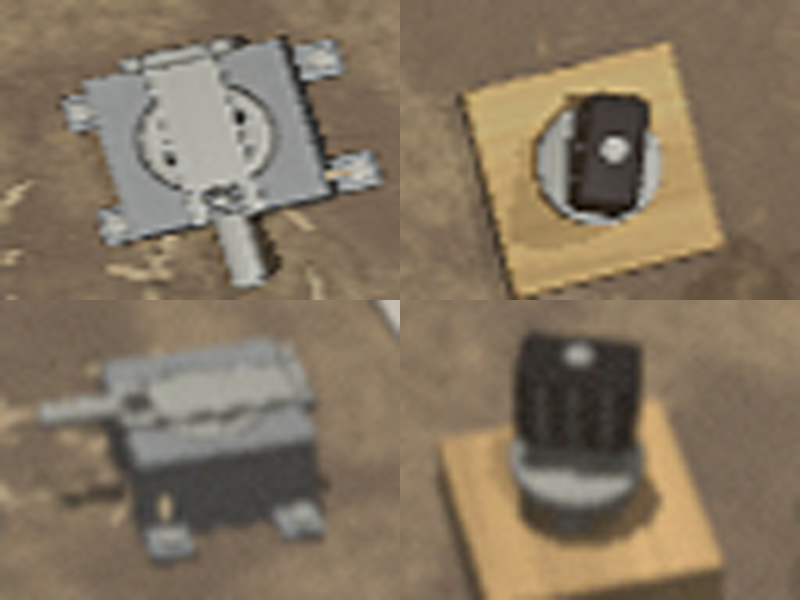

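Crop scales are 6.25 px per pixel, except top-left, which is 6.25 by 5. The tongue tip is at about (251,303) and the head's top-face corners at about (225,263), (257,254), (264,285) and (230,294). The key's top dot is at (380,244), and the grip block is turned a few degrees from the image axes. Next I'll measure with masks.

```bash
cat > meas.py <<'E'
from h import *
def big(m,near):
    cs,_=cv2.findContours(m.astype(np.uint8),cv2.RETR_EXTERNAL,cv2.CHAIN_APPROX_NONE)
    cs=[c for c in cs if cv2.contourArea(c)>25]
    return min(cs,key=lambda c:np.hypot(*(c.reshape(-1,2).mean(0)-near))) if cs else None
def rect(c,cam,z):
    P=np.array([onz(cam,u,v,z)[:2] for u,v in c.reshape(-1,2)],np.float32)
    return cv2.minAreaRect(P)
E
python3 - <<'E'
from meas import *
c=cam("top"); t=c["pixels"]; hsv=cv2.cvtColor(t,cv2.COLOR_BGR2HSV)
for p in [(360,240),(375,262),(380,244),(380,236),(383,250),(374,246),(228,265),(255,280),(245,262),(251,300),(240,250),(215,300)]: print(p,hsv[p[1],p[0]])
H,S,V=[hsv[...,i].astype(int) for i in range(3)]
w=(S>80)&(V>140)&(H>10)&(H<30); k=w.copy()
g=big(w,(377,246)); print("rest",rect(g,c,25))
b=big((V<75)[:, :],(380,245)); print("grip",rect(b,c,101),b.reshape(-1,2).min(0),b.reshape(-1,2).max(0))
d=big((S<70)&(V>95),(245,272)); print("head",len(d),d.reshape(-1,2).min(0),d.reshape(-1,2).max(0))
q=[(224.6,263),(256.6,254),(263.8,285),(230.2,294)]
P=[onz(c,*x,45)[:2] for x in q];print(np.round(P,1),np.mean(P,0)); print("tip",onz(c,251,303,51))
s=cam("side"); print("dot",onz(c,380.1,243.8,101),tri(ray(c,380.1,243.8),ray(s,296+(580-400)/6.25,275+(355-300)/6.25)))
E
```

```text
(360, 240) [ 22  96 193]
(375, 262) [ 19 111 174]
(380, 244) [ 30  15 193]
(380, 236) [ 5 26 60]
(383, 250) [16 64 52]
(374, 246) [14 85 45]
(228, 265) [ 60   3 150]
(255, 280) [ 75   7 149]
(245, 262) [ 30  13 176]
(251, 300) [ 34  11 194]
(240, 250) [ 17  82 131]
(215, 300) [ 17  78 117]
rest ((576.816162109375, -163.62657165527344), (90.3528060913086, 91.31571960449219), 12.150565147399902)
grip ((574.1199951171875, -159.9638214111328), (28.784276962280273, 47.73050308227539), 80.4913558959961) [373 235] [385 254]
head 189 [220 253] [272 303]
[[542.4 236.1]
 [563.6 152.4]
 [482.4 134.8]
 [461.6 222.1]] [512.49334121 186.36803402]
tip [437.08958288 167.66853688  51.        ]
dot [ 575.37372091 -163.9759277   101.        ] (array([ 577.60325871, -163.95740521,  100.54791448]), np.float64(4.344744795712659))
```

Sizes check out: the rest measures 90 x 91 mm and the grip about 47 x 28 mm. The head centre is about (513.5,187) with yaw 14°. The tongue tip is about 78 mm from the centre, against 80 expected. Next I'll plan the approach to the tongue.

```bash
cat >> h.py <<'E'
def plan(pos,yaw=None,tilt=0.):
    """rows' units: shift/150mm and turn/0.5rad from measured pose to TCP pos; yaw deg of tool y (mod 180), z down"""
    s=r.sense(); M=R.from_quat(s["orientation"])
    d=M.inv().apply(np.array(pos)-s["eef_pos"])/150
    out=[np.round(d,3)]
    yy=M.apply([0,1,0]); cur=np.degrees(np.arctan2(yy[1],yy[0]))
    if yaw is not None:
        dy=(yaw-cur+90)%180-90; a=np.radians(cur+dy); Y=np.array([np.cos(a),np.sin(a),0]); Z=np.array([0,0,-1.])
        T=R.from_matrix(np.stack([np.cross(Y,Z),Y,Z],1)); out.append(np.round((M.inv()*T).as_rotvec()/.5,3))
    print("shift",out[0].tolist(),"turn",[o.tolist() for o in out[1:]],"cur yaw %.2f"%cur,"pos",np.round(s["eef_pos"],1),"F",np.round(s["wrist_force"],1),"t",s["t"])
C=np.array([513.5,186.7]);HY=14.0
def head(x,y,z):
    a=np.radians(HY); return np.array([C[0]+x*np.cos(a)-y*np.sin(a),C[1]+x*np.sin(a)+y*np.cos(a),z])
E
python3 -c "
from h import *
plan(head(-70,0,110),104)"
```

```text
shift [-2.491, -2.186, 0.545] turn [[-0.003, -0.001, -1.102]] cur yaw 72.42 pos [188.5 595.4 191.4] F [-0.  -0.3  0.2] t 0.2
```

```bash
python3 -m crank '[[-0.2,-0.17,0,0,0,0],[-0.4,-0.35,0,0,0,0],[-0.6,-0.52,0,0,0,0],[-0.8,-0.7,0,0,0,0],[-1,-0.88,0,0,0,0]]' 1 && python3 -m crank '[[-0.2,-0.17,0.05,0,0,-0.1],[-0.4,-0.35,0.1,0,0,-0.3],[-0.6,-0.52,0.15,0,0,-0.5],[-0.8,-0.7,0.2,0,0,-0.7],[-1,-0.88,0.2,0,0,-0.9]]'; python3 -c "
from h import *
plan(head(-70,0,110),104)"
```

```text
t: 0.82
eef_pos: [292.4, 423.5, 192.0]
orientation: [0.153, 0.988, 0.0, 0.0]
wrist_force: [-0.0, -0.6, -1.1]
opening: 87.1
finger_force: 0.0
t: 1.45
eef_pos: [395.1, 252.2, 161.5]
orientation: [-0.073, 0.997, -0.0, -0.001]
wrist_force: [0.4, 0.1, -0.5]
opening: 87.1
finger_force: 0.0
shift [-0.253, -0.593, 0.343] turn [[-0.0, -0.002, -0.196]] cur yaw 98.39 pos [395.1 252.2 161.5] F [ 0.4  0.1 -0.5] t 1.45
```

```bash
python3 -m crank '[[-0.07,-0.15,0.08,0,0,-0.05],[-0.14,-0.3,0.16,0,0,-0.1],[-0.2,-0.45,0.25,0,0,-0.15],[-0.253,-0.593,0.343,0,0,-0.196],[-0.253,-0.593,0.343,0,0,-0.196]]' >/dev/null; python3 -c "
from h import *
c=cam('top'); cv2.imwrite('pics/a.png',cv2.resize(c['pixels'][230:330,190:320],(780,600),interpolation=cv2.INTER_CUBIC))
plan(head(-70,0,30),104)"
```

```text
shift [-0.003, -0.006, 0.535] turn [[0.001, -0.003, -0.01]] cur yaw 103.70 pos [445.1 170.6 110.3] F [ 1.3 -0.2  0.9] t 2.125
```

View pics/a.png

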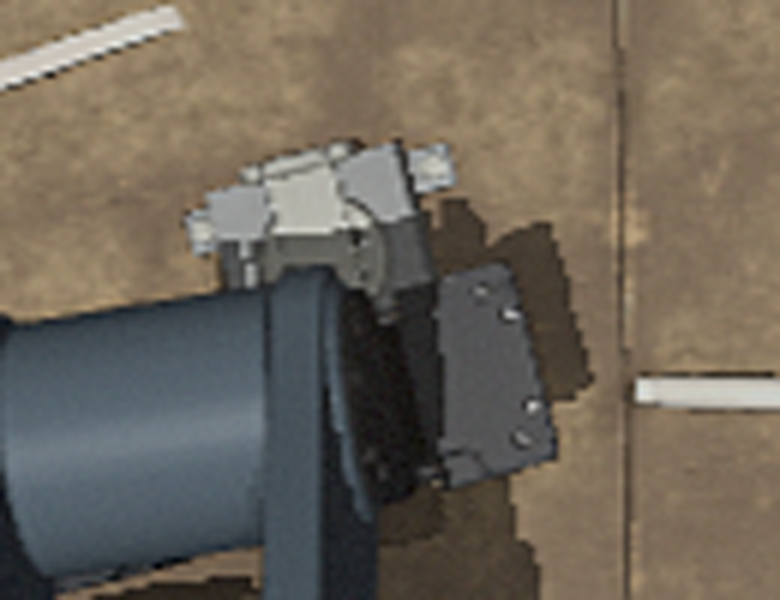

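The gripper is over the tongue side and well aligned with it; the wrist hides the tongue itself. I'll descend and grip.

```bash
python3 -m crank '[[0,0,0.13,0,0,0],[0,0,0.26,0,0,0],[0,0,0.39,0,0,0],[0,0,0.535,0,0,-0.01],[0,0,0.535,0,0,-0.01]]'; python3 -m crank '[[0,0,0,0,0,0],[0,0,0,0,0,0],[0,0,0,0,0,0],[0,0,0,0,0,0],[0,0,0,0,0,0]]' 0; python3 -c "
from h import *
plan(head(-70,0,30),104)"
```

```text
t: 2.75
eef_pos: [443.9, 171.6, 29.8]
orientation: [-0.123, 0.992, 0.0, -0.001]
wrist_force: [0.2, -0.2, -0.5]
opening: 87.2
finger_force: 0.0
t: 3.38
eef_pos: [445.3, 170.9, 30.5]
orientation: [-0.123, 0.992, -0.0, 0.0]
wrist_force: [0.5, -0.9, 0.2]
opening: 44.8
finger_force: 0.0
shift [-0.0, -0.008, 0.003] turn [[-0.0, 0.0, 0.004]] cur yaw 104.10 pos [445.3 170.9  30.5] F [ 0.5 -0.9  0.2] t 3.375
```

```bash
python3 -m crank '[[0,0,0,0,0,0],[0,0,0,0,0,0],[0,0,0,0,0,0],[0,0,0,0,0,0],[0,0,0,0,0,0]]' 0; python3 -c "
from h import *
plan(head(-70,0,30),104)
R0=114
for th in [.2,.4,.6,.8,1,1.2,1.4,1.6,1.8,2.0,2.1,2.2]: print(th,'rel grasp: -x tool(+headx)',round(-R0*(1-np.cos(th))/150,3),'z',round(-R0*np.sin(th)/150,3))"
```

```text
t: 4.0
eef_pos: [445.2, 170.9, 30.3]
orientation: [-0.123, 0.992, -0.0, 0.0]
wrist_force: [-0.5, 0.9, -0.4]
opening: 1.7
finger_force: 0.0
shift [-0.0, -0.008, 0.002] turn [[-0.0, 0.0, 0.004]] cur yaw 104.11 pos [445.2 170.9  30.3] F [-0.5  0.9 -0.4] t 4.0
0.2 rel grasp: -x tool(+headx) -0.015 z -0.151
0.4 rel grasp: -x tool(+headx) -0.06 z -0.296
0.6 rel grasp: -x tool(+headx) -0.133 z -0.429
0.8 rel grasp: -x tool(+headx) -0.231 z -0.545
1 rel grasp: -x tool(+headx) -0.349 z -0.64
1.2 rel grasp: -x tool(+headx) -0.485 z -0.708
1.4 rel grasp: -x tool(+headx) -0.631 z -0.749
1.6 rel grasp: -x tool(+headx) -0.782 z -0.76
1.8 rel grasp: -x tool(+headx) -0.933 z -0.74
2.0 rel grasp: -x tool(+headx) -1.076 z -0.691
2.1 rel grasp: -x tool(+headx) -1.144 z -0.656
2.2 rel grasp: -x tool(+headx) -1.207 z -0.614
```

The fingers closed to 1.7 mm, so they missed the tongue. I'll look from the side.

```bash
python3 -c "
from h import *
c=cam('side'); d=cam('top')
print(proj(c,head(-70,0,49)),proj(c,head(-80,0,49)),proj(d,head(-70,0,49)))
cv2.imwrite('pics/b.png',np.vstack([cv2.resize(x,(640,300),interpolation=cv2.INTER_CUBIC) for x in (c['pixels'][195:255,240:368],d['pixels'][250:310,190:318])]))"
```

```text
[274.10628885 218.27582277] [270.71408308 218.80852134] [250.26040055 299.69113477]
```

View pics/b.png

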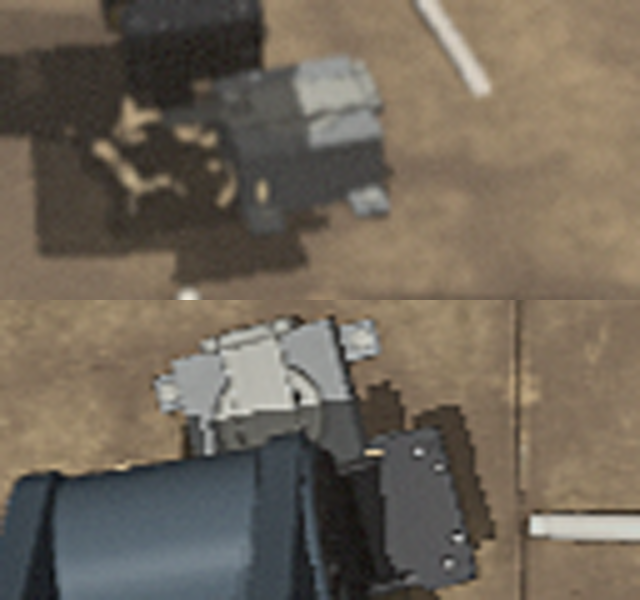

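The gripper body hides the tongue. The shut fingers may still be under it, so I'll lift a little along the arc and see whether the hasp follows.

```bash
python3 -m crank '[[0,0,-0.07,0,0,0],[-0.015,0,-0.15,0,0,0],[-0.035,0,-0.22,0,0,0],[-0.06,0,-0.296,0,0,0],[-0.06,0,-0.296,0,0,0]]' 0; python3 -c "
from h import *
c=cam('side'); d=cam('top')
cv2.imwrite('pics/b2.png',np.vstack([cv2.resize(x,(640,300),interpolation=cv2.INTER_CUBIC) for x in (c['pixels'][180:255,220:380],d['pixels'][250:310,190:318])]))"
```

```text
t: 4.72
eef_pos: [455.5, 173.3, 76.0]
orientation: [-0.123, 0.992, 0.0, 0.002]
wrist_force: [-0.2, 0.9, 0.4]
opening: 0.6
finger_force: 0.0
```

View pics/b2.png

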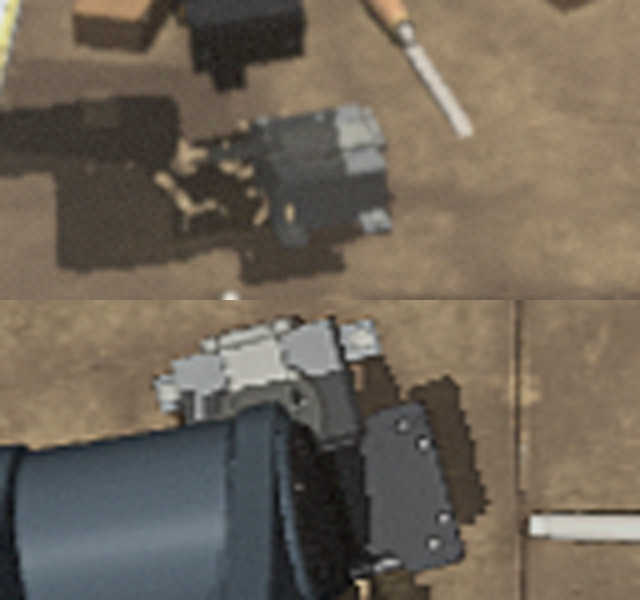

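```bash
python3 -c "
from h import *
c=cam('side'); s=r.sense(); print(s['eef_pos'],s['opening'])
print('tcp px',proj(c,s['eef_pos']),'seen ~',220+232/4,180+88/4, 'point on y plane:')
o,d=ray(c,278,202); print(o+d*(173.3-o[1])/d[1])
for u,v in [(272.4,217.9),(267.5,218.7)]:
  o,d=ray(c,u,v); print(o+d*(49-o[2])/d[2])
t=cv2.imread('pics/z0.png')
"; python3 - <<'E'
from meas import *
t=cv2.imread('pics/top0.png'); c=cam('top'); hsv=cv2.cvtColor(t,cv2.COLOR_BGR2HSV)
m=(hsv[...,1]<45)&(hsv[...,2]>110)
print(''.join(''.join('#' if x else '.' for x in row)+'\n' for row in m[248:308,215:280]))
E
```

```text
[453.62043366 173.06734443  74.62697835] 0.19662186778726745
tcp px [276.47856678 210.30935643] seen ~ 278.0 202.0 point on y plane:
[459.36664477 173.3        102.98719378]
[440.54187592 171.75424996  49.        ]
[426.53959774 168.10244439  49.        ]
.................................................................
.................................................................
.................................................................
.................................................................
.................................................................
.................................................................
..............................###.....###.....###................
.........................########..######..#######...............
.....................####################..#######...............
.................#.###########.##########..#######...............
...............###########################.########..............
................######.###################..#######..............
................##.#######################..#######.
[... 2415 characters left out ...]
.......#####............................
................................######...........................
.................................#####...........................
.................................#####...........................
.................................#####...........................
.................................######..........................
..................................##.............................
.................................................................
.................................................................
.................................................................
.................................................................
```

```bash
python3 - <<'E'
from h import *
c=cam('side'); d=cam('top')
print('start tcp',proj(c,[188.4,595.2,191.2]))
s=r.sense(); M=R.from_quat(s["orientation"]); p=s["eef_pos"]
print(p)
for z in (-70,-100,-140):
  for y in (-95,95):
    for x in (-37,37): print((x,y,z),proj(d,p+M.apply([x,y,z])).round(),proj(c,p+M.apply([x,y,z])).round())
a=cv2.imread('pics/side0.png')[40:130,130:265]; b=c['pixels'][170:260,220:355]
cv2.imwrite('pics/c.png',np.hstack([cv2.resize(cv2.convertScaleAbs(x,alpha=2.2),(400,267),interpolation=cv2.INTER_CUBIC) for x in(a,b)]))
E
```

```text
start tcp [201.72056869 112.25652346]
[453.43675255 173.01060665  74.32419995]
(-37, -95, -70) [277. 271.] [296. 206.]
(37, -95, -70) [286. 301.] [269. 210.]
(-37, 95, -70) [201. 292.] [281. 171.]
(37, 95, -70) [208. 323.] [256. 175.]
(-37, -95, -100) [276. 270.] [296. 197.]
(37, -95, -100) [285. 301.] [268. 201.]
(-37, 95, -100) [197. 292.] [281. 162.]
(37, 95, -100) [205. 323.] [255. 166.]
(-37, -95, -140) [275. 269.] [295. 184.]
(37, -95, -140) [283. 301.] [267. 188.]
(-37, 95, -140) [193. 292.] [280. 150.]
(37, 95, -140) [201. 324.] [254. 153.]
```

View pics/c.png

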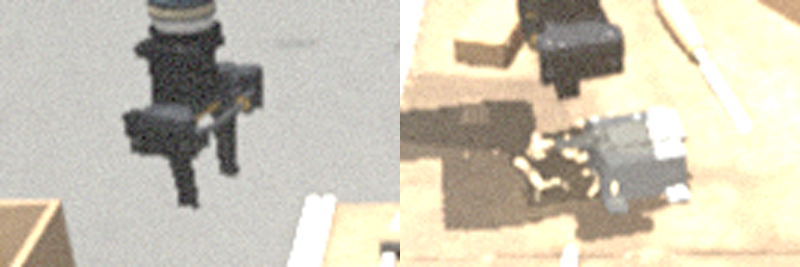

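The fingertip shows at (278,202) in the side view, while the reported TCP projects to (276.5,210). The gripper therefore really sits about 28 mm higher than the sensor reports; x and y agree with the top view. That explains the miss: the fingers closed above the tongue. I'll open and try again 26 mm lower, which stays above the bench either way.

```bash
python3 -m crank '[[0,0,0,0,0,0],[0,0,0,0,0,0],[0,0,0,0,0,0],[0,0,0,0,0,0],[0,0,0,0,0,0]]' 0.5; python3 -c "
from h import *
c=cam('side')
o,d=ray(c,201,103.6); print('start tip',o+d*(595.2-o[1])/d[1]); print('base',proj(c,[0,0,0]))
plan(head(-70,0,30),104)
plan(head(-70,0,5),104)"
```

```text
t: 5.65
eef_pos: [454.0, 173.1, 74.8]
orientation: [-0.123, 0.992, 0.0, 0.0]
wrist_force: [-0.7, -0.7, 0.0]
opening: 40.5
finger_force: 0.0
start tip [190.46232397 595.2        221.80277248]
base [105.33406915 272.49453219]
shift [0.06, -0.008, 0.298] turn [[-0.0, 0.0, 0.004]] cur yaw 104.11 pos [454.  173.1  74.8] F [0.2 0.2 0.6] t 5.7
shift [0.06, -0.008, 0.465] turn [[-0.0, 0.0, 0.004]] cur yaw 104.11 pos [454.  173.1  74.8] F [0.2 0.2 0.6] t 5.7
```

```bash
python3 -m crank '[[0.06,-0.008,0.12,0,0,0],[0.06,-0.008,0.24,0,0,0],[0.06,-0.008,0.35,0,0,0],[0.06,-0.008,0.41,0,0,0],[0.06,-0.008,0.46,0,0,0]]'; python3 -m crank '[[0,0,0,0,0,0],[0,0,0,0,0,0],[0,0,0,0,0,0],[0,0,0,0,0,0],[0,0,0,0,0,0]]' 0
```

```text
t: 6.32
eef_pos: [445.7, 169.8, 5.5]
orientation: [-0.123, 0.992, -0.0, 0.0]
wrist_force: [0.5, 0.3, -0.6]
opening: 43.5
finger_force: 0.0
t: 6.95
eef_pos: [445.9, 169.4, 6.0]
orientation: [-0.123, 0.992, -0.0, 0.0]
wrist_force: [0.4, -3.4, 1.9]
opening: 13.8
finger_force: 30.0
```

Gripped: opening 13.8 mm, force 30 N. Next, the arc.

```bash
python3 -m crank '[[-0.01,0,-0.121,0,0,0],[-0.039,0,-0.239,0,0,0],[-0.086,0,-0.351,0,0,0],[-0.15,0,-0.454,0,0,0],[-0.231,0,-0.545,0,0,0]]'; python3 -m crank '[[-0.093,0,-0.08,0,0,0],[-0.199,0,-0.138,0,0,0],[-0.314,0,-0.18,0,0,0],[-0.434,0,-0.207,0,0,0],[-0.551,0,-0.215,0,0,0]]';python3 -c "
from h import *
plan(head(44+114*.5,0,6+98),104)"
```

```text
t: 7.58
eef_pos: [478.5, 177.5, 87.5]
orientation: [-0.123, 0.992, -0.001, -0.001]
wrist_force: [2.9, -2.7, -5.3]
opening: 13.5
finger_force: 30.0
t: 8.2
eef_pos: [558.1, 197.4, 120.0]
orientation: [-0.123, 0.992, -0.001, -0.002]
wrist_force: [-2.0, -3.2, 0.1]
opening: 13.3
finger_force: 30.0
shift [-0.368, 0.002, 0.106] turn [[-0.002, -0.008, 0.005]] cur yaw 104.13 pos [558.1 197.4 120. ] F [-2.  -3.2  0.1] t 8.2
```

```bash
python3 -m crank '[[-0.08,0,0.005,0,0,0],[-0.16,0,0.022,0,0,0],[-0.24,0,0.049,0,0,0],[-0.32,0,0.083,0,0,0],[-0.395,0,0.124,0,0,0]]'; python3 -m crank '[[0,0,0,0,0,0],[0,0,0,0,0,0],[0,0,0,0,0,0],[0,0,0,0,0,0],[0,0,0,0,0,0]]' 0.7;python3 -m crank '[[0,0,-0.15,0,0,0],[0,0,-0.3,0,0,0],[0,0,-0.45,0,0,0],[0.1,-0.2,-0.45,0,0,0],[0.2,-0.4,-0.45,0,0,0]]' 1; python3 -m crank '[[0.1,-0.2,0,0,0,0],[0.2,-0.4,0,0,0,0],[0.3,-0.6,0,0,0,0],[0.3,-0.8,0,0,0,0],[0.3,-1,0,0,0,0]]'; python3 -c "
from h import *
plan([576,-163,160],80.5); d=cam('top'); c=cam('side'); cv2.imwrite('pics/top1.png',d['pixels']); cv2.imwrite('pics/side1.png',c['pixels'])
z=lambda im,x,y,w,h:cv2.resize(im[y:y+h,x:x+w],(400,400),interpolation=cv2.INTER_CUBIC)
cv2.imwrite('pics/d.png',np.hstack([z(d['pixels'],210,225,80,80),z(c['pixels'],260,180,80,80)]))"
```

```text
t: 8.82
eef_pos: [618.7, 212.6, 101.9]
orientation: [-0.123, 0.992, -0.0, 0.002]
wrist_force: [0.7, -3.1, 3.6]
opening: 13.4
finger_force: 30.0
t: 9.45
eef_pos: [616.6, 212.9, 101.2]
orientation: [-0.123, 0.992, 0.0, 0.0]
wrist_force: [-0.1, -0.1, -0.5]
opening: 55.2
finger_force: 0.0
t: 10.07
eef_pos: [602.2, 147.0, 169.2]
orientation: [-0.123, 0.992, -0.0, 0.001]
wrist_force: [-0.2, -0.1, -0.2]
opening: 86.2
finger_force: 0.0
t: 10.7
eef_pos: [595.2, -10.1, 168.9]
orientation: [-0.123, 0.992, 0.0, 0.0]
wrist_force: [0.5, 0.3, 0.3]
opening: 87.2
finger_force: 0.0
shift [0.372, -0.957, 0.059] turn [[0.0, 0.001, 0.824]] cur yaw 104.09 pos [595.2 -10.1 168.9] F [0.5 0.3 0.3] t 10.7
```

View pics/d.png

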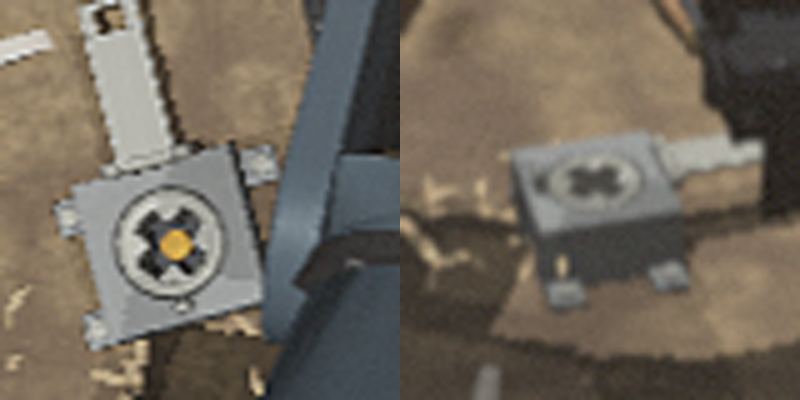

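The hasp lies right over to the back. The socket is exposed with its ring centre at about (243.8,273.4); its cross stands at roughly 45° in the image. Measure the socket centre and groove angle, and refine the key's pose.

```bash
cat > sock.py <<'E'
from meas import *
def rectify(c,img,ctr,z,half=50,n=400):
    q=np.float32([[ctr[0]+sx*half,ctr[1]+sy*half] for sx,sy in((1,1),(1,-1),(-1,-1),(-1,1))])
    px=np.float32([proj(c,[*p,z]) for p in q])
    return cv2.warpPerspective(img,cv2.getPerspectiveTransform(px,np.float32([[0,0],[n,0],[n,n],[0,n]])),(n,n),flags=cv2.INTER_CUBIC)
# patch: row down = -x, col right = -y ; scale 0.25mm
def w(u,v,ctr,half=50,n=400): return ctr[0]+half-v*2*half/n, ctr[1]+half-u*2*half/n
E
python3 - <<'E'
from sock import *
ctr=(513.5,186.7)
for n in("top","side"):
    c=cam(n); im=cv2.imread(f"pics/{n}1.png"); p=rectify(c,im,ctr,45); cv2.imwrite(f"pics/r_{n}.png",p)
    g=cv2.cvtColor(p,cv2.COLOR_BGR2GRAY); hsv=cv2.cvtColor(p,cv2.COLOR_BGR2HSV)
    V,U=np.mgrid[0:400,0:400]; X,Y=w(U,V,ctr)
    cx,cy=ctr
    for it in range(6):
        rr=np.hypot(X-cx,Y-cy)
        m=(rr<22)&((g<105)|(hsv[...,1]>110)); cx,cy=X[m].mean(),Y[m].mean()
    rr=np.hypot(X-cx,Y-cy); ph=np.arctan2(Y-cy,X-cx); k=m&(rr>11)&(rr<19)
    a=np.angle(np.exp(4j*ph[k]).sum())/4
    print(n,"cross",round(cx,1),round(cy,1),"area",m.sum()/16,"groove deg",np.degrees(a),"coh",abs(np.exp(4j*ph[k]).mean()))
    for rad in(19.5,):
        pass
    ci=cv2.HoughCircles(cv2.GaussianBlur(g,(0,0),2),cv2.HOUGH_GRADIENT,1,200,param1=60,param2=10,minRadius=104,maxRadius=120)
    if ci is not None: print("ring",[np.round(w(u,v,ctr),1).tolist()+[r_/4] for u,v,r_ in ci[0][:2]])
c=cam('top'); im=cv2.imread('pics/top1.png'); cv2.imwrite('pics/rr.png',np.hstack([cv2.imread('pics/r_top.png'),cv2.imread('pics/r_side.png')]))
E
```

```text
top cross 514.2 186.8 area 863.75 groove deg -40.345272161412886 coh 0.4319552093058995
ring [[514.5999755859375, 187.10000610351562, np.float32(26.675)]]
side cross 515.8 185.4 area 696.8125 groove deg -40.78797695618658 coh 0.4621360522655387
```

View pics/rr.png

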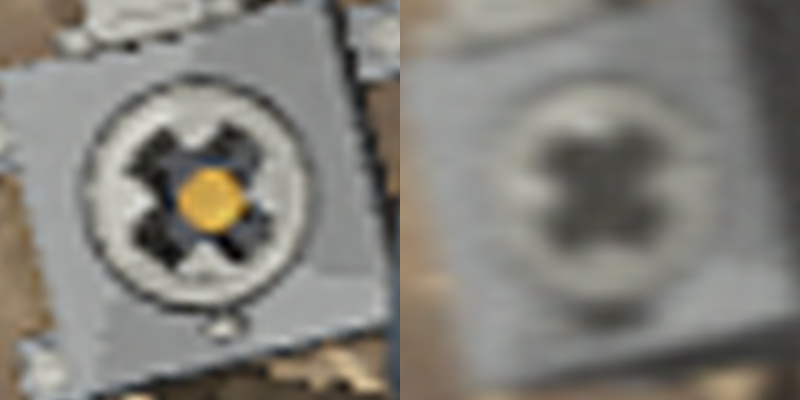

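Both views agree on a groove angle of -40.5° (mod 90°) and a centre of about (514.3,187.0), which fits the 945 mm² cross area. So the key goes from yaw -9.5° to -40.5°, which is tool yaw 80.5° to 49.5°. Now to the key.

```bash
python3 -m crank '[[0.08,-0.19,0,0,0,0.15],[0.16,-0.38,0,0,0,0.3],[0.24,-0.57,0,0,0,0.45],[0.31,-0.76,0,0,0,0.65],[0.372,-0.957,0.05,0,0,0.824]]'; python3 -c "
from h import *
plan([576.5,-163.8,36],80.5)"
```

```text
t: 11.58
eef_pos: [576.3, -161.4, 161.7]
orientation: [0.083, 0.997, 0.0, 0.001]
wrist_force: [1.2, -0.2, -0.2]
opening: 86.8
finger_force: 0.0
shift [-0.003, -0.016, 0.838] turn [[0.0, 0.002, -0.002]] cur yaw 80.44 pos [ 576.3 -161.4  161.7] F [ 1.2 -0.2 -0.2] t 11.575
```

```bash
python3 -m crank '[[0,-0.01,0.2,0,0,0],[0,-0.015,0.4,0,0,0],[0,-0.015,0.6,0,0,0],[0,-0.015,0.75,0,0,0],[0,-0.015,0.838,0,0,0]]'; python3 -m crank '[[0,0,0,0,0,0],[0,0,0,0,0,0],[0,0,0,0,0,0],[0,0,0,0,0,0],[0,0,0,0,0,0]]' 0.2;  python3 -m crank '[[0,0,0,0,0,0],[0,0,0,0,0,0],[0,0,0,0,0,0],[0,0,0,0,0,0],[0,0,0,0,0,0]]' 0.2; python3 -c "
from h import *
plan([576.5,-163.8,36],80.5)"
```

```text
t: 12.2
eef_pos: [575.1, -162.5, 34.3]
orientation: [0.082, 0.997, 0.001, -0.001]
wrist_force: [-0.2, -0.1, 0.5]
opening: 86.8
finger_force: 0.0
t: 12.82
eef_pos: [575.9, -164.3, 35.8]
orientation: [0.083, 0.997, -0.0, 0.0]
wrist_force: [0.9, 0.1, 0.1]
opening: 45.3
finger_force: 0.0
t: 13.45
eef_pos: [575.7, -164.1, 35.4]
orientation: [0.083, 0.997, 0.0, -0.0]
wrist_force: [-0.4, 0.9, 0.3]
opening: 26.0
finger_force: 29.8
shift [-0.005, 0.003, -0.004] turn [[0.0, -0.0, 0.0]] cur yaw 80.50 pos [ 575.7 -164.1   35.4] F [-0.4  0.9  0.3] t 13.45
```

Gripped at 26.0 mm. I'll lift and carry it over.

```bash
python3 -m crank '[[0,0,-0.1,0,0,0],[0,0,-0.2,0,0,0],[0,0,-0.35,0,0,0],[0,0,-0.5,0,0,0],[0,0,-0.6,0,0,0]]' 0;  python3 -c "
from h import *
plan([514.3,187,125],49.5)"
```

```text
t: 14.08
eef_pos: [576.3, -164.5, 127.6]
orientation: [0.083, 0.997, -0.001, 0.001]
wrist_force: [0.5, 0.4, -2.3]
opening: 25.8
finger_force: 29.8
shift [0.794, 2.243, 0.014] turn [[-0.0, 0.005, 1.082]] cur yaw 80.50 pos [ 576.3 -164.5  127.6] F [ 0.5  0.4 -2.3] t 14.075
```

```bash
python3 -m crank '[[0.07,0.2,0,0,0,0],[0.14,0.4,0,0,0,0],[0.21,0.6,0,0,0,0],[0.28,0.8,0,0,0,0],[0.35,1,0,0,0,0]]' >/dev/null;python3 -m crank '[[0.08,0.2,0,0,0,0.2],[0.16,0.4,0,0,0,0.4],[0.24,0.6,0,0,0,0.6],[0.32,0.8,0,0,0,0.8],[0.4,1,0,0,0,1]]';  python3 -c "
from h import *
plan([514.3,187,105],49.5)"
```

```text
t: 15.32
eef_pos: [514.0, 151.2, 126.0]
orientation: [0.328, 0.945, 0.0, 0.0]
wrist_force: [-0.4, -0.0, -2.6]
opening: 25.9
finger_force: 29.8
shift [0.147, 0.188, 0.14] turn [[0.001, 0.001, 0.075]] cur yaw 51.66 pos [514.  151.2 126. ] F [-0.4 -0.  -2.6] t 15.325
```

```bash
python3 -m crank '[[0.05,0.06,0.05,0,0,0.02],[0.1,0.12,0.1,0,0,0.05],[0.147,0.188,0.14,0,0,0.075],[0.147,0.188,0.25,0,0,0.075],[0.147,0.188,0.35,0,0,0.075]]' >/dev/null;python3 -m crank '[[0,0,0,0,0,0],[0,0,0,0,0,0],[0,0,0,0,0,0],[0,0,0,0,0,0],[0,0,0,0,0,0]]'; python3 -c "
from h import *
plan([514.3,187,60],49.5); c=cam('side'); s=r.sense()
p=s['eef_pos']; tip=p[2]-22.4; print(tip,[proj(c,[p[0],p[1],tip+h]).round(1).tolist() for h in(0,12,32,38)], 'sock',proj(c,[514.3,187,45]))
im=c['pixels'][195:240,260:320]; cv2.imwrite('pics/e.png',cv2.resize(cv2.convertScaleAbs(im,alpha=1.8),(800,600),interpolation=cv2.INTER_CUBIC))"
```

```text
t: 16.58
eef_pos: [514.5, 186.0, 73.3]
orientation: [0.344, 0.939, 0.0, 0.0]
wrist_force: [0.7, 0.3, -3.3]
opening: 25.7
finger_force: 29.8
shift [0.005, 0.004, 0.089] turn [[0.001, 0.001, 0.007]] cur yaw 49.70 pos [514.5 186.   73.3] F [ 0.7  0.3 -3.3] t 16.575
50.81962112888453 [[297.9, 214.2], [297.8, 210.8], [297.6, 205.1], [297.6, 203.4]] sock [297.88240306 215.64270506]
```

View pics/e.png

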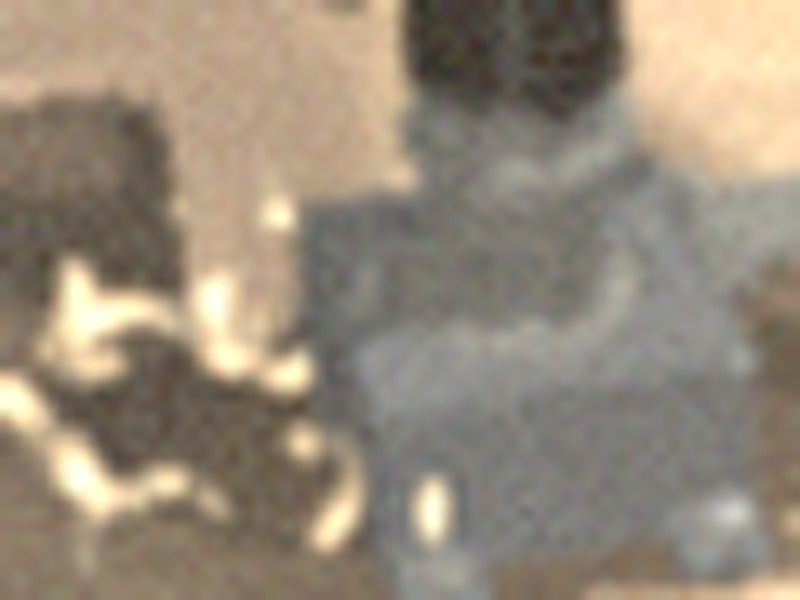

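The key hangs right over the socket. Its collar and grip centre show at u≈299, about 1 px right of the prediction. I'll measure that edge to sub-pixel before going down.

```bash
python3 - <<'E'
from h import *
c=cam("side"); g=np.mean([cv2.cvtColor(cam("side")["pixels"],cv2.COLOR_BGR2GRAY).astype(float) for _ in range(6)],0)
for v in range(192,204):
    row=g[v,280:320]; d=np.diff(row); l=d[:19].clip(None,0); rr=d[19:].clip(0)
    l=np.where(-l>8,-l,0); rr=np.where(rr>8,rr,0); x=np.arange(39)+280.5
    L=(l*x[:19]).sum()/max(l.sum(),1e-9); Rr=(rr*x[19:]).sum()/max(rr.sum(),1e-9)
    print(v,round(L,2),round(Rr,2),round((L+Rr)/2,2),round(Rr-L,1))
p=r.sense()['eef_pos'];print(p,[proj(c,[p[0],p[1],p[2]+28+h]).round(2).tolist() for h in(0,19,30)])
# socket ring in side view from earlier picture
s=cv2.cvtColor(cv2.imread("pics/side1.png"),cv2.COLOR_BGR2GRAY); print(s[206:226,280:318])
E
```

```text
192 287.38 306.21 296.79 18.8
193 285.98 306.22 296.1 20.2
194 287.0 306.21 296.6 19.2
195 290.27 306.19 298.23 15.9
196 291.25 306.24 298.75 15.0
197 289.86 306.27 298.07 16.4
198 289.7 306.31 298.01 16.6
199 290.84 306.4 298.62 15.6
200 290.14 306.16 298.15 16.0
201 290.39 305.9 298.15 15.5
202 290.38 305.15 297.76 14.8
203 290.84 304.21 297.53 13.4
[514.32557889 186.04216813  72.93823979] [[297.43, 199.87], [297.27, 194.26], [297.17, 190.97]]
[[109 113 110 109 113 112 110 116 118 126 129 137 142 140 136 137 144 145
  142 145 146 142 140 137 140 145 142 142 146 134 125 132 129 129 129 131
  137 132]
 [114 110 110 109 108 112 113 118 121 125 137 147 140 141 140 143 147 147
  150 150 150 154 151 149 153 157 159 157 158 153 143 151 153 132 135 140
  144 147]
 [113 106 110 111 116 117 120 120 125 135 147 162 147 150 152 151 154 153
  156 158 160 154 158 156 156 158 157 159 158 152 141 153 156 148 148 157
  166 168]
 [112 111 118 124 126 134 139 141 145 149 155 154 156 154 156 154 153 156
  152 153 154 157 155 152 154 159 155 158 160 145 127 135 152 165 171 171
  172 175]
 [134 136 130 
[... 1830 characters left out ...]
 136 122 125 129 129 129 131 128 132 127 121 118 117
  107 109]
 [137 150 144  84  59  73 113 149 156 158 156 157 149 136 129 126 123 128
  125 125 126 125 128 129 127 131 127 127 116 119 114 112 105 101  94  89
   88  95]
 [129 150 144  96  62  64  94 138 156 156 155 153 142 132 132 131 131 127
  127 127 120 121 118 118 115 113 111 101  96  87  82  77  76  74  65  65
   66  64]
 [ 82  96 106  84  64  65  80 119 152 156 155 152 139 128 123 123 119 118
  116 112 101  95  91  88  85  76  73  71  71  69  63  63  62  58  57  65
   59  53]
 [ 52  59  63  64  60  62  71  99 141 142 143 134 116 115 101  92  92  90
   82  77  71  69  68  67  66  65  63  66  62  62  63  66  63  67  66  64
   66  66]]
```

The key (u≈298.2) and the cross (≈298.3) line up in the side view. I'll descend carefully.

```bash
python3 -m crank '[[0,0.003,0.05,0,0,0],[0,0.005,0.09,0,0,0],[0,0.005,0.11,0,0,0],[0,0.005,0.123,0,0,0],[0,0.005,0.137,0,0,0]]';  python3 -c "
from h import *
plan([514.3,187,36],49.5);s=r.sense();print(s['moment'])"
```

```text
t: 17.6
eef_pos: [514.9, 186.6, 52.3]
orientation: [0.344, 0.939, 0.0, 0.0]
wrist_force: [0.4, 0.0, -2.2]
opening: 25.4
finger_force: 29.8
shift [0.005, -0.001, 0.109] turn [[0.0, 0.0, 0.007]] cur yaw 49.70 pos [514.9 186.6  52.3] F [ 0.4  0.  -2.2] t 17.6
[-0.00427578 -0.00050672  0.02178276]
```

```bash
python3 -m crank '[[0,0,0.01,0,0,0],[0,0,0.02,0,0,0],[0,0,0.03,0,0,0],[0,0,0.04,0,0,0],[0,0,0.04,0,0,0]]';  python3 -c "
from h import *
plan([514.3,187,36],49.5);s=r.sense();print(s['moment'])"
```

```text
t: 18.23
eef_pos: [514.5, 186.7, 46.4]
orientation: [0.344, 0.939, -0.0, -0.0]
wrist_force: [-1.1, 1.7, 0.2]
opening: 26.2
finger_force: 29.8
shift [0.002, 0.001, 0.069] turn [[-0.001, -0.001, 0.007]] cur yaw 49.70 pos [514.5 186.7  46.4] F [-1.1  1.7  0.2] t 18.225
[0.29798983 0.2973099  0.01332561]
```

The force rose by the 2.4 N preload at the expected height, so the splines are meshed and the nose is on the plunger. I'll push on.

```bash
python3 -m crank '[[0,0,0.015,0,0,0],[0,0,0.03,0,0,0],[0,0,0.045,0,0,0],[0,0,0.06,0,0,0],[0,0,0.06,0,0,0]]';  python3 -c "
from h import *
plan([514.3,187,36],49.5);s=r.sense();print(s['moment'])"
```

```text
t: 18.85
eef_pos: [514.6, 186.8, 37.6]
orientation: [0.344, 0.939, 0.0, -0.0]
wrist_force: [-2.7, 0.8, 4.8]
opening: 25.5
finger_force: 29.8
shift [0.002, 0.0, 0.011] turn [[-0.0, -0.001, 0.007]] cur yaw 49.70 pos [514.6 186.8  37.6] F [-2.7  0.8  4.8] t 18.85
[0.30198159 0.62952814 0.05602994]
```

```bash
python3 -m crank '[[0,0,0.007,0,0,0],[0,0,0.014,0,0,0],[0,0,0.02,0,0,0],[0,0,0.027,0,0,0],[0,0,0.027,0,0,0]]';  python3 -c "
from h import *
plan([514.3,187,36],49.5);s=r.sense();print(s['moment'])"
```

```text
t: 19.48
eef_pos: [514.9, 187.0, 35.2]
orientation: [0.344, 0.939, 0.0, 0.0]
wrist_force: [-5.1, 1.8, 16.3]
opening: 26.2
finger_force: 30.0
shift [0.003, -0.003, -0.006] turn [[0.002, 0.001, 0.007]] cur yaw 49.71 pos [514.9 187.   35.2] F [-5.1  1.8 16.3] t 19.475
[ 0.30873436  1.06175465 -0.01225409]
```

Total push is about 19 N, above the 9.6 N spring, at the predicted home height: the collar is seated. I'll relieve the 5 N side load slightly, press a touch more, and check.

```bash
python3 -m crank '[[0.003,-0.001,0.003,0,0,0],[0.006,-0.003,0.005,0,0,0],[0.006,-0.003,0.005,0,0,0],[0.006,-0.003,0.005,0,0,0],[0.006,-0.003,0.005,0,0,0]]';  python3 -c "
from h import *
plan([514.3,187,36],49.5);c=cam('side');d=cam('top');s=r.sense();print(s['moment'],s['wrist_force'],[proj(c,[*p]).round(1).tolist() for p in ([514.3,187,45],[514.3,161,45])])
im=c['pixels'][188:248,260:340]; im2=d['pixels'][215:275,200:280]; cv2.imwrite('pics/f.png',np.hstack([cv2.resize(cv2.convertScaleAbs(i,alpha=1.6),(400,300),interpolation=cv2.INTER_CUBIC) for i in(im,im2)]))"
```

```text
t: 20.1
eef_pos: [515.0, 187.0, 35.1]
orientation: [0.344, 0.939, 0.001, 0.001]
wrist_force: [-4.9, 1.3, 20.3]
opening: 25.7
finger_force: 30.0
shift [0.003, -0.003, -0.006] turn [[0.004, 0.004, 0.008]] cur yaw 49.73 pos [515.  187.   35.1] F [-4.9  1.3 20.3] t 20.1
[0.08505956 1.00532166 0.02551107] [-4.31605606  1.18947991 19.87728613] [[297.9, 215.6], [297.8, 220.8]]
```

View pics/f.png

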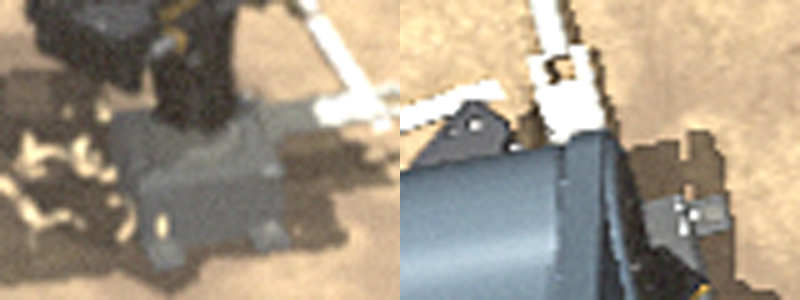

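```bash
python3 -m crank '[[0.003,0,0.003,0,0,0.03],[0.006,-0.002,0.006,0,0,-0.03],[0.006,-0.002,0.007,0,0,0],[0.006,-0.002,0.007,0,0,0],[0.006,-0.002,0.007,0,0,0]]';  python3 -c "
from h import *
a=[]
for _ in range(6): cam('side'); s=r.sense(); a.append([*s['eef_pos'],*s['wrist_force'],s['opening'],*s['moment']])
print(np.mean(a,0).round(2),np.std(a,0).round(2),s['t'])"
```

```text
t: 20.82
eef_pos: [515.2, 187.3, 35.0]
orientation: [0.344, 0.939, 0.001, 0.003]
wrist_force: [-3.2, 0.4, 24.4]
opening: 25.4
finger_force: 30.0
[ 5.1522e+02  1.8727e+02  3.4950e+01 -4.2200e+00  3.0000e-01  2.3880e+01
  2.5780e+01 -1.2000e-01  1.0200e+00  1.3000e-01] [0.01 0.   0.01 0.44 0.45 0.45 0.2  0.01 0.03 0.04] 21.125
```

The key has stopped hard at home height with a stable push of about 26 N, so I'm handing in.

```bash
python3 -c "
from h import *
print(r.finish_job())"
```

```text
the job is handed in; nothing more can be done
None
```

I handed the job in at about 21 s: the hasp is swung right over to the back, and the key is meshed in the socket and pushed home. The arm still holds it, pressing against a hard stop at the height where it should be fully home (about 26 N in all). The camera could not show the collar flat on the face clearly, so that rests on the height and force readings. I moved nothing else, and the hand-in call gave no verdict.

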